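# Snap the keepsake case shut, then open the child-safe tablet tub

### The job

A cloudy glass vase is about to be soaked with a bleach tablet. First swing the clear lid of the orange keepsake case down and press its front edge until it snaps fully shut, so that nothing drips on the ornaments; then press the tub's blue safety cap down, keep it pressed while you twist it anticlockwise to free it, and lift it off. Finish while still holding the cap in the gripper, level and still, about 8 cm above the open mouth of the tub, with the tub left standing in its caddy, the case still shut and the glassware around undisturbed.

Things in the scene. Friction and masses are not known exactly. Their poses are not given: they have to be found in the camera images.
- lid (a joint): hinge angle of the case's clear lid in rad: 0 = fully shut, grows as the front edge rises. A friction hinge: the lid stays where it is left. It starts 0.45 to 0.9 rad open. At about 0.06 rad the bead on its front lip meets a sprung black catch in the middle of the case's front wall; a push of 6 to 10 N at the front edge snaps it past, and then it stays shut at 0
- lid_front (a point): point on the lid's upper face, mid-way along its front edge, where one presses: 178 mm from the hinge line, 5 mm above the lid's hinge plane. The lid is a clear plate 256 mm wide and 4 mm thick with an orange press patch here; its front edge and lip lie 16 mm beyond this point
- lid_hinge (a point): middle of the lid's hinge line, at the rear top edge of the case, 85 mm above the worktop; the hinge line is level and runs along the case's y axis (this frame turns with the lid: its y is the hinge line, its -x points to the lid's front edge)
- case: orange plastic box with ornaments inside, 180 mm deep (x) by 250 mm wide (y) by 85 mm high, fixed to the worktop; origin at the centre of its underside, x towards the hinge side, z up
- tub: white square tablet tub, 76 x 76 mm, body 84 mm high, sloping shoulder to 96 mm, round neck with its mouth 122 mm above the underside; 260 to 490 g, loose, standing in a fitting compartment (2 mm play all round) of the fixed grey caddy, which keeps it from turning; origin at the centre of its underside, z up
- cap_center (a point): centre of the blue ribbed push-and-turn cap, 53 mm across and 30 mm high, 40 g, on the tub's axis, 120 mm above the tub's underside when on (15 mm below the cap's top, 15 mm above its rim); its z points up and its axes are parallel to the tub's while it is locked
- cap: the same cap; origin at the centre of its lower rim. Lugs lock it: it must go down 3.5 mm or more against an inner spring (6 N to start, 10 N at 4 mm, 12 N at the stop 6 mm down), and, held down, turn anticlockwise seen from above; it lifts off once turned by 45 to 75 degrees (aim for 60), hard stop at 80. Pinch its upper half from above
- caddy: grey plastic cleaning caddy with two compartments, 88 mm (x) by 188 mm (y) by 58 mm high, fixed to the worktop; origin at the centre of its underside; the tub's compartment is centred 50 mm along its +y; the other compartment's contents end 80 mm above the worktop
- vase: bystander: clear flared glass vase, 106 mm across the rim, 150 mm high; origin at the centre of its underside
- candlestick: bystander: polished steel candlestick, 68 mm across the foot, 160 mm high; origin at the centre of its underside
- crock: bystander: pale stoneware crock, 100 mm across, 100 mm high; origin at the centre of its underside
- jar: bystander: teal glass jar, 72 mm across, 100 mm high; origin at the centre of its underside
Mind the look-alikes: they are no part of the job. Leave any green, pink or yellow look-alike of the tub alone.

How it is judged:
On the way, in this order (a step that is already met when the one before it is completed fails the run):
1. the lid is snapped fully shut (value of joint lid below 0.025 rad), for 0.2 s.
2. the cap is pressed down while still locked, by the gripper (z of cap_center in the frame of tub below 0.1172 m and angle between the x axis of cap_center and the x axis of tub, either way round below 0.4 rad and contact force between cap and the fingers above 1 N), for 0.05 s.
3. the cap is twisted free on the tub (angle between the x axis of cap_center and the x axis of tub, either way round above 0.72 rad and z of cap_center in the frame of tub below 0.127 m and horizontal distance between cap_center and tub below 0.008 m), for 0.05 s.
At the end, for the whole second after the job is handed in: Lid under 0.025 rad. Cap held by the fingers, clear of the tub, still, level within 0.25 rad, its centre 40 to 150 mm above its seated place and within 30 mm of the tub's axis. Tub upright (0.06 rad), within 10 mm of its start (value of joint lid below 0.025 rad and z of cap_center in the frame of tub between 0.16 and 0.27 m and horizontal distance between cap_center and tub below 0.03 m and angle between cap_center's own z axis and vertical below 0.25 rad and contact force between cap and the fingers above 2 N and contact force between cap and tub below 0.05 N and linear speed of cap below 0.03 m/s and angle between tub's own z axis and vertical below 0.06 rad and distance of tub from where it was at the start of the episode below 0.01 m); the arm keeps its last pose, push and grip.
It fails at once if the tub is pulled out of place or tipped (distance of tub from where it was at the start of the episode above 0.025 m or angle between tub's own z axis and vertical above 0.2 rad).
It fails at once if a bystander is pushed by more than 20 mm or tipped (distance of any of vase, candlestick, crock, jar from where it was at the start of the episode above 0.02 m or angle between any of vase, candlestick, crock, jar's own z axis and vertical above 0.3 rad).
It also fails if it takes over 48 s, if anything falls off the work surface, if the arm or the gripper's body presses on something with over 40 N, if the wrist force passes 120 N, or if a joint passes its speed limit or range.

### The arm

A 6-joint arm with a two-finger parallel gripper is mounted at the origin on the work surface. World frame = base frame: x ahead of the robot, y to its left, z up, the work surface at z = 0. Lengths are in m, angles in rad, forces in N, time in s.
With the tool pointing down it reaches from about 0.3 to 0.775 m from the base axis. Payload 14.6 kg.
Tool frame: the origin (TCP) lies between the finger pads; the fingertips stand 14 mm ahead of it and the grasp point (between the pads) lies 5 mm behind it; z points along the fingers, y is the line along which they close (so a half turn about z gives the same grasp; the last joint's range is limited). The gripper opens to 85 mm and grips with 20 to 120 N. Pads are 22 mm wide; open, the fingers measure 114 mm over their backs; the gripper's body (76 mm by 85 mm) begins 54 mm behind the grasp point. The pads swing forward as they close: fully open they stand 13 mm farther back than shut.
Start: joints at [-0.067, 0.3, 1.521, -0, 1.321, -0.067], TCP at [0.55, -0, 0.245] pointing down, gripper open.
Joint ranges: [-3.03, 3.03], [-0.79, 2.21], [0.23, 2.52], [-1.04, 4.18], [0, 3.07], [-2.55, 2.55]. Speed limits (rad/s): [2.22, 2.22, 2.57, 3.14, 3.14, 3.14].

### API

Orientations are given as a rotation vector (axis times angle).
In Python, from cell import sensors, viewer, ticket gives the robot as it stands. The module is installed in compiled form; this text tells all that it offers.
- The arm moves only by the tool drive_tool, never from a script. Its argument "plan" is a list of rows, each a list of 7 numbers: the opening, from 0 (shut) to 1 (fully open), then the shift along the tool's x, y, z in m, then the turn, a rotation vector about the tool's x, y, z in rad. A call has 1 to 5 rows; each row shifts and turns the commanded pose from where the row before left it, along the tool's axes as they then stand; what a row does not reach is not made up. A row lasts 1/12 s, in which the tool goes at most 41.7 mm and 7.16 degrees, less where a joint would pass 70% of its speed; a pose out of reach is approached as far as the arm can. A call is refused whole if a number of a shift passes 0.0417 or a number of a turn 0.125, either way. A call with a gripper value outside its range is refused whole. The fingers move at their own pace and stop on an object; "newtons" is the grip in N (left out, the last holds). Time passes only in rows, so rows that do not move let the fingers close. It gives the time, the measured TCP pose, the force, the opening and the grip force at its end, in the units of the state.
- sensors.observe(): the state, without advancing time (a new reading comes with each control period).
- viewer.snapshot(name): name is "scene" or "side" or "wrist"; returns a dict with "image" (420x560x3 uint8, blue, green, red), "K" (3x3 intrinsics, pixels), "extrinsics" (4x4, takes a point from world to camera coordinates). Camera axes: x right, y up, looking along -z (the intrinsics and any distortion apply to the point x, -y, -z); pixel columns grow to the right and rows downward; lengths in m; the calibration is good to about 2 mm. A picture is of the moment at which its call begins. There is no depth.
- ticket.sign_off(): hands the job in; it is judged then, once.
The state is a dict: "time_s": time; "joint_pos": joint angles; "qvel": joint speeds; "effort": joint torques, N m; "tool_pos": TCP position; "orientation": TCP orientation; "ft_force": force on the tool from outside, world axes, zero at the start; "torque": the same for the moment, N m; "finger_gap": finger opening in m; "grip_force": force on a finger pad.
Only numpy, scipy, OpenCV 4.12 (cv2) and the standard library are available. Lean on these libraries where they do the work, as an engineer would, in place of code of your own. Each camera call takes 0.05 s, during which the arm holds its last target. There are 200 camera calls.

## Working session

There is one attempt and no reset: what is moved stays moved. The work goes in short steps, Python scripts to look and compute and a tool call to move; the robot and the scene stay as the last step left them, time stands still between calls to the robot, and variables do not carry over. Pictures are saved under pics/ and viewed, at most 10 in all, crops included, and the job is handed in when it is done.

Besides the shell and the picture viewer there is one more tool, called after "Request:" as name(argument=value, ...) on one line, values as JSON. drive_tool: Moves the arm, as the interface text tells. Its arguments: {"type":"object","properties":{"plan":{"type":"array","items":{"type":"array","items":{"type":"number"}}},"newtons":{"type":"number"}},"required":["plan"]}

```bash
mkdir -p pics; python3 - <<'E'
from cell import sensors, viewer
import cv2,numpy as np,pickle
d={}
for n in("scene","side","wrist"):
    s=viewer.snapshot(n);d[n]=s;cv2.imwrite(f"pics/{n}0.png",s["image"])
    E=np.array(s["extrinsics"]);print(n,np.round(-E[:3,:3].T@E[:3,3],3),np.round(E[2,:3],2),[k for k in s])
pickle.dump(d,open("d0.pkl","wb"))
cv2.imwrite("pics/both.png",cv2.resize(np.hstack([d["scene"]["image"],d["side"]["image"]]),(800,300)))
print(sensors.observe())
E
```

```text
scene [0.974 0.509 1.182] [0.34 0.42 0.84] ['image', 'K', 'extrinsics']
side [0.488 0.9   0.684] [-0.03  0.84  0.54] ['image', 'K', 'extrinsics']
wrist [0.549 0.078 0.374] [0.   0.3  0.95] ['image', 'K', 'extrinsics']
{'time_s': 0.15, 'joint_pos': array([-6.66004641e-02,  3.00338638e-01,  1.52142633e+00,  1.55777103e-05,
        1.32070625e+00, -6.66153832e-02]), 'qvel': array([ 0.00025784, -0.00259131, -0.00231521, -0.00079667,  0.00013489,
        0.00087085]), 'effort': array([ 1.15317634e-03, -5.43663168e+01, -3.61884356e+01, -9.07762978e-05,
        3.16729136e-03,  4.75633647e-05]), 'tool_pos': array([5.49837515e-01, 1.11401163e-05, 2.44859446e-01]), 'orientation': array([-2.22095453e+00, -2.22097909e+00,  8.90688154e-04]), 'ft_force': array([0.49807952, 0.71777863, 0.28271348]), 'torque': array([-0.00251328, -0.03262981, -0.02415273]), 'grip_force': 0.0, 'finger_gap': 0.08564468739464577}
```

View pics/scene0.png

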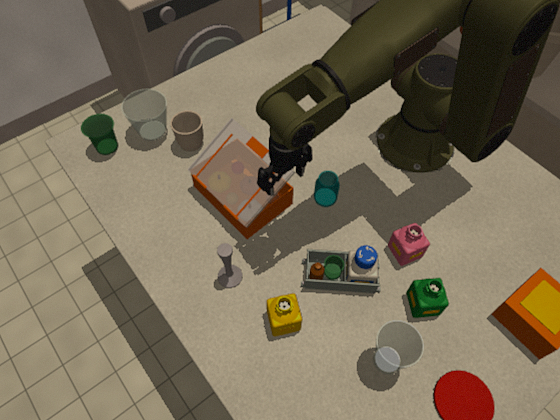

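View pics/side0.png

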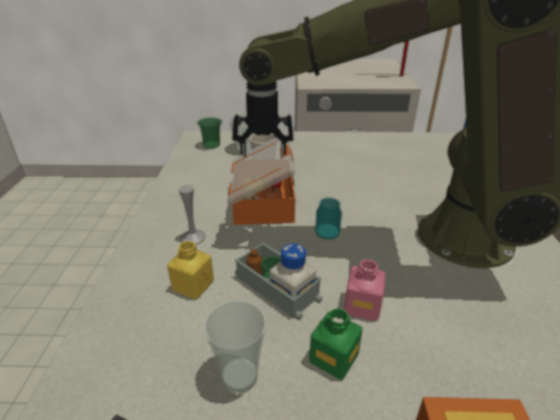

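The scene shows the blue cap on the white tub at scene (366,257) / side (293,256), in the right-hand end of the caddy. The open orange case is at scene (243,190) and a shut orange box at (535,310) is a look-alike. The pink, green and yellow tubs are look-alikes too. I'll enlarge a crop to confirm.

```bash
python3 - <<'E'
import cv2,numpy as np,pickle
d=pickle.load(open("d0.pkl","rb"))
a=cv2.resize(d["scene"]["image"][110:300,180:400],None,fx=3.6,fy=3.1,interpolation=3)
cv2.imwrite("pics/c1.png",a)
b=cv2.resize(d["side"]["image"][120:320,170:390],None,fx=3.6,fy=3.0,interpolation=3)
cv2.imwrite("pics/c2.png",b);print(a.shape,b.shape)
E
```

```text
(589, 792, 3) (600, 792, 3)
```

View pics/c1.png

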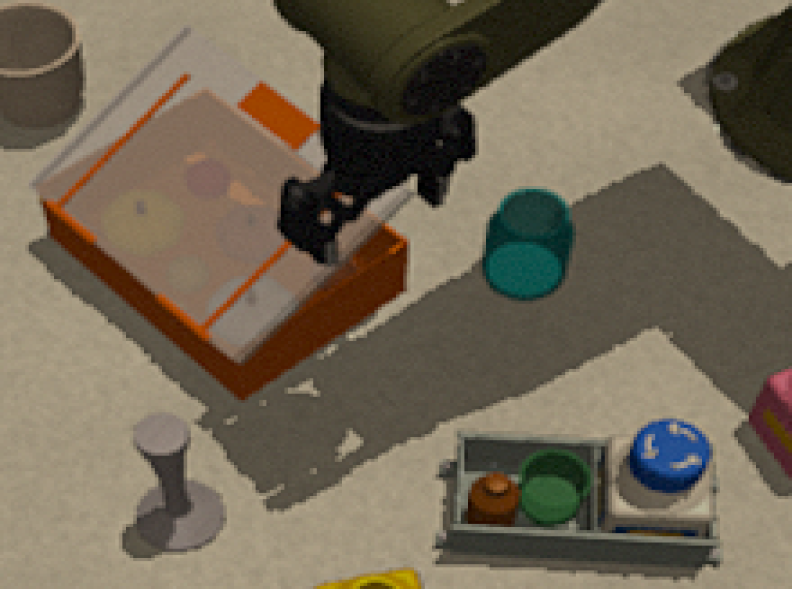

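View pics/c2.png

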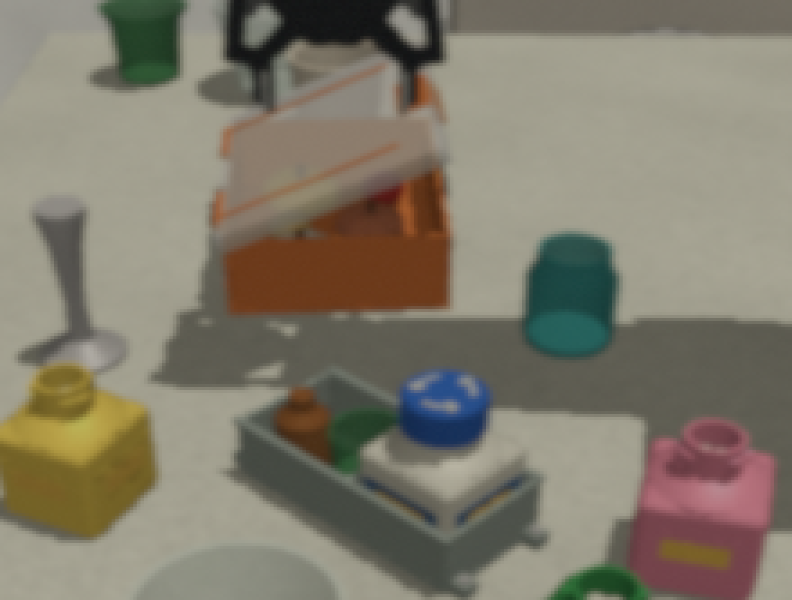

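The crops confirm it. The cap top's centre is at crop1 (672,452) / crop2 (446,392), on the white tub. The hinge is on the far (+x) side of the open case, so its front faces the robot. Now I'll fit the poses.

```bash
cat >h.py <<'E'
import numpy as np,pickle,cv2
from scipy.optimize import least_squares
def proj(s,P):
    E=np.array(s["extrinsics"]);q=np.atleast_2d(P)@E[:3,:3].T+E[:3,3]
    q=q*[1,-1,-1];u=q@np.array(s["K"]).T;return u[:,:2]/u[:,2:]
def rz(a):c,s=np.cos(a),np.sin(a);return np.array([[c,-s,0],[s,c,0],[0,0,1]])
def C1(*p):return np.array(p)/[3.6,3.1]+[180,110]
def C2(*p):return np.array(p)/[3.6,3.0]+[170,120]
E
python3 - <<'E'
from h import *
d=pickle.load(open("d0.pkl","rb"));S,D=d["scene"],d["side"]
# cap top
f=lambda p:np.r_[proj(S,p)[0]-C1(672,452),proj(D,p)[0]-C2(446,392)]
r=least_squares(f,[.5,.3,.15]);print("captop",r.x.round(4),r.fun.round(1))
# case
obs=[(S,C1(240,362),(.09,.125,.085)),(S,C1(405,243),(-.09,.125,.085)),(S,C1(45,203),(.09,-.125,.085)),(S,C1(240,398),(.09,.125,0)),(S,C1(406,290),(-.09,.125,0)),
(D,C2(230,312),(.09,.125,0)),(D,C2(448,305),(-.09,.125,0)),(D,C2(450,235),(-.09,.125,.085))]
g=lambda p:np.concatenate([proj(s,rz(p[2])@np.array(q)+[p[0],p[1],0])[0]-o for s,o,q in obs])
r=least_squares(g,[.6,-.1,0],loss="soft_l1");c=r.x;print("case",c.round(3),r.fun.round(1))
# lid front corners: angle
for ang in np.arange(.4,.95,.1):
    P=[];
    for y in(-.128,.128):
        l=np.array([.09-.194*np.cos(ang),y,.085+.194*np.sin(ang)+.005]);P.append(rz(c[2])@l+[c[0],c[1],0])
    print(round(ang,2),((proj(S,P)-[180,110])*[3.6,3.1]).round(),((proj(D,P)-[170,120])*[3.6,3]).round())
# caddy
obs2=[(D,C2(335,372),(-1,-1)),(D,C2(238,420),(1,-1)),(D,C2(452,545),(1,1)),(D,C2(541,478),(-1,1)),(S,C1(462,433),(-1,-1)),(S,C1(718,535),(1,1))]
def cd(p):return np.concatenate([proj(s,rz(p[2])@np.array([.044*a,.094*b,.058])+[p[0],p[1],0])[0]-o for s,o,(a,b) in obs2])
best=min((least_squares(cd,[.5,.25,y],loss="soft_l1") for y in(-.8,0,.8,-1.6)),key=lambda r:r.cost)
p=best.x;print("caddy",p.round(3),best.fun.round(1),"tub",(rz(p[2])@[0,.05,0]+[p[0],p[1],0]).round(3))
E
```

```text
captop [0.4748 0.2383 0.1391] [ 0.3 -0.6 -0.5  0.3]
case [ 0.569 -0.174  0.107] [-0.6 -0.7  0.5 -0.5 -4.5 -3.1  1.   2.6 -0.6  0.5 -0.8  1.7  0.6  1.1
  0.6 -0.3]
0.4 [[186.  33.]
 [412. 191.]] [[420.  46.]
 [453. 160.]]
0.5 [[176.  25.]
 [405. 185.]] [[410.  31.]
 [442. 143.]]
0.6 [[165.  18.]
 [396. 180.]] [[399.  17.]
 [429. 127.]]
0.7 [[151.  13.]
 [385. 176.]] [[386.   4.]
 [413. 111.]]
0.8 [[136.   9.]
 [372. 175.]] [[371.  -9.]
 [395.  97.]]
0.9 [[120.   7.]
 [357. 175.]] [[354. -20.]
 [375.  84.]]
caddy [0.509 0.205 0.832] [-0.4 -1.3 -0.1 -0.5 -0.1 -1.1  1.6 -0.1  0.1  0.5  0.8  3. ] tub [0.472 0.239 0.   ]
```

The lid is about 0.43 rad open, and its front press point is near (0.495,-0.182,0.164). The cap axis is at about (0.474,0.239) with its top at z 0.139, and the caddy yaw is about 0.83. I'll close the fingers and go above the press point.

Request:
drive_tool(plan=[[0, -0.0364, -0.011, 0, 0, 0, 0], [0, -0.0364, -0.011, 0, 0, 0, 0], [0, -0.0364, -0.011, 0, 0, 0, 0], [0, -0.0364, -0.011, 0, 0, 0, 0], [0, -0.0364, -0.011, 0, 0, 0, 0]], newtons=40)

```text
time_s: 0.57
tool_pos: [0.4941, -0.1835, 0.2452]
orientation: [-2.221, -2.222, 0.0]
ft_force: [1.5, -0.7, -0.3]
finger_gap: 0.0256
grip_force: 0.0
```

Request:
drive_tool(plan=[[0, 0, 0, 0.015, 0, 0, 0], [0, 0, 0, 0.015, 0, 0, 0], [0, 0, 0, 0.01, 0, 0, 0], [0, 0, 0, 0, 0, 0, 0], [0, 0, 0, 0, 0, 0, 0]])

```text
time_s: 0.98
tool_pos: [0.495, -0.1817, 0.2052]
orientation: [-2.22, -2.221, 0.0]
ft_force: [-0.4, -0.5, 0.0]
finger_gap: 0.0002
grip_force: 0.0
```

```bash
python3 - <<'E'
from h import *
from cell import viewer
ims=[]
for n in("scene","side"):
    s=viewer.snapshot(n)["image"]
    ims.append(cv2.resize(s[100:260,170:330] if n=="scene" else s[100:260,190:350],(400,400),interpolation=3))
cv2.imwrite("pics/p2.png",np.hstack(ims))
E
```

```text
(no output)
```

View pics/p2.png

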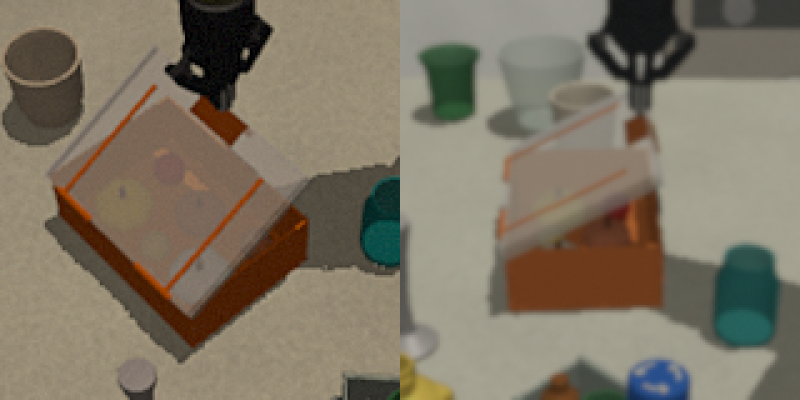

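The fingertips (left half 225,105) are right above the orange press patch (220,118), so I can push down.

Request:
drive_tool(plan=[[0, 0, 0, 0.016, 0, 0, 0], [0, 0, -0.002, 0.016, 0, 0, 0], [0, 0, -0.002, 0.016, 0, 0, 0], [0, 0, -0.002, 0.016, 0, 0, 0], [0, 0, -0.002, 0.016, 0, 0, 0]])

```text
time_s: 1.5
tool_pos: [0.4874, -0.1819, 0.1256]
orientation: [2.22, 2.221, 0.001]
ft_force: [-0.7, -0.7, 1.3]
finger_gap: 0.0004
grip_force: 0.4
```

Request:
drive_tool(plan=[[0, 0, -0.002, 0.008, 0, 0, 0], [0, 0, -0.001, 0.004, 0, 0, 0], [0, 0, 0, 0.004, 0, 0, 0], [0, 0, 0, 0.004, 0, 0, 0], [0, 0, 0, 0, 0, 0, 0]])

```text
time_s: 1.92
tool_pos: [0.4843, -0.182, 0.1057]
orientation: [2.221, 2.221, 0.0]
ft_force: [0.1, -0.5, 0.6]
finger_gap: -0.0001
grip_force: 0.0
```

Request:
drive_tool(plan=[[0, 0, 0, 0.001, 0, 0, 0], [0, 0, 0, 0.001, 0, 0, 0], [0, 0, 0, 0.001, 0, 0, 0], [0, 0, 0, 0, 0, 0, 0]])

```text
time_s: 2.25
tool_pos: [0.4845, -0.1821, 0.1038]
orientation: [2.22, 2.221, 0.001]
ft_force: [-5.3, 2.1, 14.6]
finger_gap: -0.0001
grip_force: 7.1
```

At 14.6 N with the tip at z≈0.090, the lid sits at its shut height. I'll lift, move clear and check.

Request:
drive_tool(plan=[[0, 0, 0, -0.035, 0, 0, 0], [0, 0, 0, -0.04, 0, 0, 0], [0, 0, 0, -0.04, 0, 0, 0], [0.8, 0.04, 0, -0.026, 0, 0, 0], [0.8, 0.04, -0.002, 0, 0, 0, 0]])

```text
time_s: 2.67
tool_pos: [0.4834, -0.1079, 0.2454]
orientation: [2.22, 2.212, 0.006]
ft_force: [2.2, 0.2, 0.7]
finger_gap: 0.0235
grip_force: 0.0
```

Request:
drive_tool(plan=[[0.8, 0.04, 0, 0, 0, 0, 0], [0.8, 0.04, -0.002, 0, 0, 0, 0], [0.8, 0.04, -0.002, 0, 0, 0, 0], [0.8, 0.04, -0.002, 0, 0, 0, 0], [0.8, 0.04, -0.002, 0, 0, 0, 0]])

```text
time_s: 3.08
tool_pos: [0.4735, 0.0948, 0.2405]
orientation: [2.221, 2.221, 0.001]
ft_force: [0.9, -1.8, 0.1]
finger_gap: 0.0685
grip_force: 0.0
```

```bash
python3 - <<'E'
from h import *
from cell import viewer,sensors
s=viewer.snapshot("scene")["image"];D=viewer.snapshot("side");w=viewer.snapshot("wrist")
pickle.dump({"wrist":w},open("d1.pkl","wb"))
ims=[cv2.resize(s[110:260,170:320],(400,400),interpolation=3),cv2.resize(D["image"][130:280,190:340],(400,400),interpolation=3)]
cv2.imwrite("pics/p3.png",np.hstack(ims));cv2.imwrite("pics/w3.png",w["image"])
d=pickle.load(open("d0.pkl","rb"))
for n,a,b,z in[("vase",(388,360),(238,375),0),("pink",(414,230),(369,268),.125),("green",(433,286),(339,318),.12),("jar",(325,196),(328,228),0)]:
    f=lambda p:np.r_[proj(d["scene"],p)[0]-a,proj(d["side"],p)[0]-b]
    print(n,least_squares(f,[.5,.3,z]).x.round(3))
E
```

```text
vase [0.575 0.445 0.013]
pink [0.315 0.255 0.112]
green [0.392 0.392 0.111]
jar [ 0.375 -0.015  0.015]
```

View pics/p3.png

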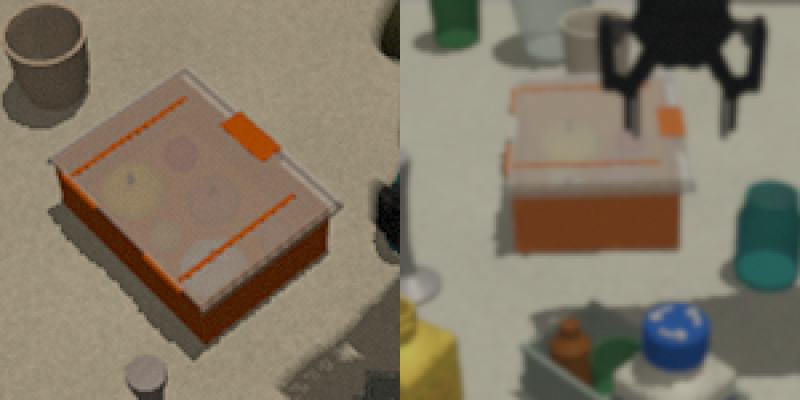

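View pics/w3.png

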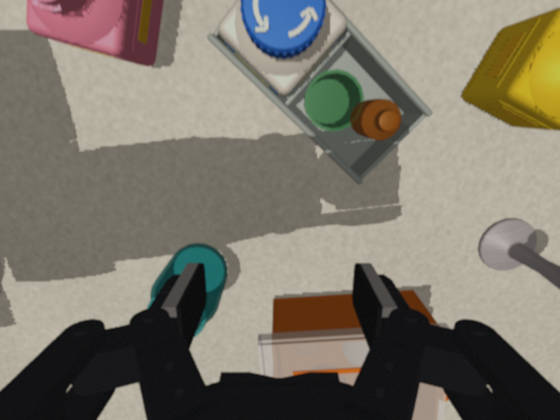

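The lid lies flat and shut, with its edges parallel to the case top. Next I'll advance and refine the cap position with the wrist camera.

Request:
drive_tool(plan=[[0.8, 0.03, 0, 0, 0, 0, 0], [0.8, 0.03, 0, 0, 0, 0, 0], [0.8, 0, 0, 0, 0, 0, 0], [0.8, 0, 0, 0, 0, 0, 0]])

```text
time_s: 3.57
tool_pos: [0.4741, 0.1528, 0.24]
orientation: [2.22, 2.222, -0.0]
ft_force: [-0.9, 0.2, -0.3]
finger_gap: 0.0683
grip_force: 0.0
```

```bash
python3 - <<'E'
from h import *
from cell import viewer,sensors
d=pickle.load(open("d0.pkl","rb"));w=viewer.snapshot("wrist")
V=[d["scene"],d["side"],w]
o=sensors.observe();print(o["tool_pos"],o["orientation"],o["joint_pos"].round(2))
hulls=[]
for s in V:
    h=cv2.cvtColor(s["image"],cv2.COLOR_BGR2HSV);m=cv2.inRange(h,(100,120,50),(125,255,255))
    m=cv2.morphologyEx(m,cv2.MORPH_CLOSE,np.ones((5,5)))
    cs=cv2.findContours(m,0,2)[0]
    cs=[c for c in cs if cv2.contourArea(c)>200];c=max(cs,key=cv2.contourArea)
    x=c[:,0];b=(x.min(0)[0],x.max(0)[0]+1,x.min(0)[1],x.max(0)[1]+1);print(b);hulls.append(b)
t=np.linspace(0,2*np.pi,200);R=.0265
def f(p):
    P=np.vstack([np.c_[p[0]+R*np.cos(t),p[1]+R*np.sin(t),0*t+p[2]-k] for k in(0,.03)])
    r=[]
    for s,b in zip(V,hulls):
        q=proj(s,P);r+=[q[:,0].min()-b[0],q[:,0].max()-b[1],q[:,1].min()-b[2],q[:,1].max()-b[3]]
    return np.array(r)
r=least_squares(f,[.474,.239,.139]);print(r.x.round(4),r.fun.round(1))
cv2.imwrite("pics/w4.png",w["image"])
E
```

```text
[0.4741722  0.15211766 0.23999049] [ 2.22143331e+00  2.22121315e+00 -3.86552110e-04] [ 0.24  0.19  1.67 -0.    1.28  0.24]
(np.int32(355), np.int32(377), np.int32(246), np.int32(269))
(np.int32(281), np.int32(306), np.int32(244), np.int32(269))
(np.int32(242), np.int32(321), np.int32(56), np.int32(139))
[0.4746 0.2351 0.1368] [-1.4 -0.3 -0.8  0.6 -0.   0.  -0.9  1.1 -0.2 -0.1 -0.4  0.1]
```

Request:
drive_tool(plan=[[0.85, 0.028, 0, 0, 0, 0, 0], [0.85, 0.028, 0, 0, 0, 0, 0], [0.85, 0.028, 0, 0, 0, 0, 0], [0.85, 0, 0.0005, 0.02, 0, 0, 0], [0.85, 0, 0, 0.02, 0, 0, 0]], newtons=60)

```text
time_s: 4.03
tool_pos: [0.4752, 0.2367, 0.2002]
orientation: [2.221, 2.221, 0.003]
ft_force: [0.2, 0.1, -0.0]
finger_gap: 0.0727
grip_force: 0.0
```

Request:
drive_tool(plan=[[0.85, 0, 0, 0.025, 0, 0, 0], [0.85, 0, 0, 0.02, 0, 0, 0], [0.85, 0, 0, 0.015, 0, 0, 0], [0.85, 0, 0, 0.014, 0, 0, 0], [0.85, 0, 0, 0, 0, 0, 0]])

```text
time_s: 4.45
tool_pos: [0.474, 0.2349, 0.1236]
orientation: [-2.222, -2.218, 0.006]
ft_force: [-0.7, -0.2, -0.5]
finger_gap: 0.0732
grip_force: 0.0
```

```bash
python3 - <<'E'
from h import *
from cell import viewer
a=viewer.snapshot("scene")["image"][190:310,300:450];b=viewer.snapshot("side")["image"][190:310,220:370]
cv2.imwrite("pics/p5.png",np.hstack([cv2.resize(x,(400,320),interpolation=3) for x in(a,b)]))
E
```

```text
(no output)
```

View pics/p5.png

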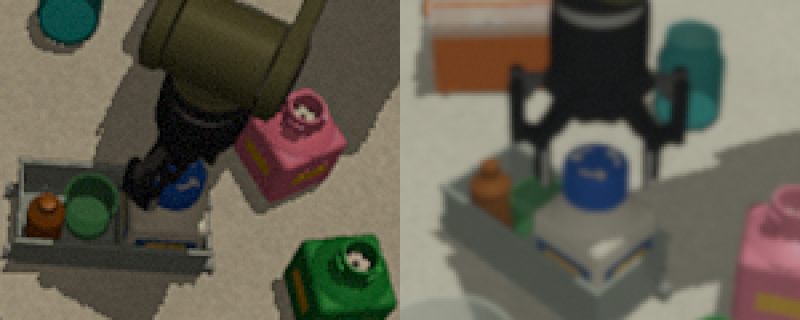

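The fingers straddle the blue cap, with the pads at either side of it (right half, 540 and 655; cap 563–628). Closing now.

Request:
drive_tool(plan=[[0, 0, 0, 0, 0, 0, 0], [0, 0, 0, 0, 0, 0, 0], [0, 0, 0, 0, 0, 0, 0], [0, 0, 0, 0, 0, 0, 0], [0, 0, 0, 0, 0, 0, 0]], newtons=60)

```text
time_s: 4.97
tool_pos: [0.4751, 0.2368, 0.1273]
orientation: [2.221, 2.221, 0.003]
ft_force: [-0.6, -3.7, 5.4]
finger_gap: 0.0516
grip_force: 62.4
```

Request:
drive_tool(plan=[[0, 0, 0, 0.002, 0, 0, 0], [0, 0, 0, 0.002, 0, 0, 0], [0, 0, 0, 0.001, 0, 0, 0], [0, 0, 0, 0, 0, 0, 0]])

```text
time_s: 5.3
tool_pos: [0.4752, 0.2368, 0.1225]
orientation: [2.22, 2.221, 0.003]
ft_force: [-1.9, -3.5, 9.7]
finger_gap: 0.0515
grip_force: 62.9
```

Request:
drive_tool(plan=[[0, 0, 0, 0.0015, 0, 0, 0], [0, 0, 0, 0, 0, 0, 0], [0, 0, 0, 0, 0, 0, 0]])

```text
time_s: 5.55
tool_pos: [0.4753, 0.2369, 0.1216]
orientation: [2.22, 2.22, 0.004]
ft_force: [-4.0, -4.6, 14.5]
finger_gap: 0.0516
grip_force: 63.4
```

The cap is at its stop at 14.5 N. Now for an anticlockwise twist of 60°, which is negative about tool z.

Request:
drive_tool(plan=[[0, 0, 0, 0, 0, 0, -0.105], [0, 0, 0, 0, 0, 0, -0.105], [0, 0, 0, 0, 0, 0, -0.105], [0, 0, 0, 0, 0, 0, -0.105], [0, 0, 0, 0, 0, 0, -0.105]])

```text
time_s: 5.97
tool_pos: [0.4754, 0.2373, 0.1216]
orientation: [1.561, 2.724, 0.004]
ft_force: [-1.1, -1.1, 11.8]
finger_gap: 0.0515
grip_force: 63.2
```

Request:
drive_tool(plan=[[0, 0, 0, 0, 0, 0, -0.105], [0, 0, 0, 0, 0, 0, -0.105], [0, 0, 0, 0, 0, 0, -0.105], [0, 0, 0, 0, 0, 0, -0.105], [0, 0, 0, 0, 0, 0, -0.105]])

```text
time_s: 6.38
tool_pos: [0.4752, 0.2371, 0.1215]
orientation: [0.801, 3.036, 0.002]
ft_force: [-3.6, -3.4, 14.4]
finger_gap: 0.0516
grip_force: 63.4
```

Request:
drive_tool(plan=[[0, 0, 0, 0, 0, 0, -0.03], [0, 0, 0, 0, 0, 0, 0], [0, 0, 0, 0, 0, 0, 0]])

```text
time_s: 6.63
tool_pos: [0.4752, 0.2371, 0.1216]
orientation: [0.762, 3.045, 0.002]
ft_force: [-4.2, -2.7, 14.1]
finger_gap: 0.0517
grip_force: 63.4
```

```bash
python3 - <<'E'
from cell import sensors
from scipy.spatial.transform import Rotation as R
o=sensors.observe();m=R.from_rotvec(o["orientation"]).as_matrix();print(m.round(3),o["torque"],o["ft_force"],o["joint_pos"].round(2))
E
```

```text
[[-0.882  0.471  0.003]
 [ 0.471  0.882  0.001]
 [-0.002  0.002 -1.   ]] [-0.60520531  0.73740357  0.06666763] [-4.21077116 -2.67835938 14.0623965 ] [ 0.39  0.39  1.7  -0.    1.04 -0.69]
```

The tool turned 62° anticlockwise. I'll lift gently and watch the force.

Request:
drive_tool(plan=[[0, 0, 0, -0.004, 0, 0, 0], [0, 0, 0, -0.004, 0, 0, 0], [0, 0, 0, -0.003, 0, 0, 0], [0, 0, 0, 0, 0, 0, 0]])

```text
time_s: 6.97
tool_pos: [0.4747, 0.237, 0.1314]
orientation: [0.763, 3.047, 0.001]
ft_force: [-0.3, 0.1, 0.2]
finger_gap: 0.0516
grip_force: 62.6
```

It's free, with no downward pull. Lifting the rest of the way.

Request:
drive_tool(plan=[[0, 0, 0, -0.01, 0, 0, 0], [0, 0, 0, -0.02, 0, 0, 0], [0, 0, 0, -0.02, 0, 0, 0], [0, 0, 0, -0.02, 0, 0, 0], [0, 0, 0, -0.011, 0, 0, 0]])

```text
time_s: 7.38
tool_pos: [0.4749, 0.2372, 0.2141]
orientation: [0.763, 3.046, 0.002]
ft_force: [-0.1, -0.0, 0.1]
finger_gap: 0.0516
grip_force: 62.6
```

Request:
drive_tool(plan=[[0, 0, 0, 0, 0, 0, 0], [0, 0, 0, 0, 0, 0, 0], [0, 0, 0, 0, 0, 0, 0]])

```text
time_s: 7.63
tool_pos: [0.4741, 0.2368, 0.2103]
orientation: [-0.763, -3.046, 0.002]
ft_force: [-0.5, 0.2, -0.5]
finger_gap: 0.052
grip_force: 62.6
```

```bash
python3 - <<'E'
from h import *
from cell import viewer
a=viewer.snapshot("scene")["image"];b=viewer.snapshot("side")["image"]
cv2.imwrite("pics/p6.png",np.hstack([cv2.resize(x,(400,480),interpolation=3) for x in(a[110:310,180:430],b[110:310,170:400])]))
E
```

```text
(no output)
```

View pics/p6.png

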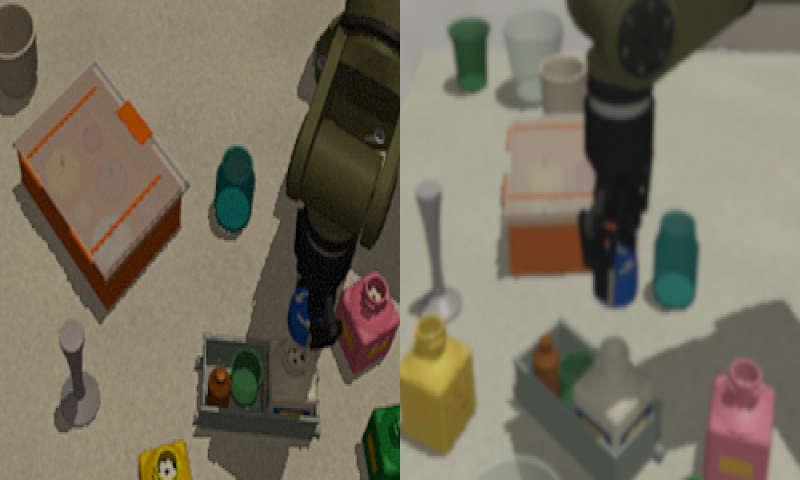

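The cap is held above the open tub (right half: cap 615,275, mouth 614,345). The tub is in its caddy, the lid is shut and the bystanders are in place. Handing in.

```bash
python3 -c "
from cell import ticket;print(ticket.sign_off())"
```

```text
the job is handed in; nothing more can be done
None
```

I handed the job in with the lid snapped shut and the cap twisted free and held still about 8 cm above the open tub; the last pictures showed the tub still in its caddy and the glassware in view undisturbed, but the sign-off gave no verdict.

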